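Raise the hood sash to its marked height

ROBOT

A 6-joint arm with a two-finger parallel gripper is mounted at the origin on a cart in front of the work surface, level with it; the furniture and walls round the work are solid. World frame = base frame: x ahead of the robot, y to its left, z up, the work surface at z = 0. Lengths are in mm, angles in rad, forces in N, time in s.
With the tool pointing down it reaches from about 300 to 1000 mm from the base axis. Payload 5.1 kg.
Tool frame: the origin (TCP) lies at the very end of the fingers, on their centre line; the grasp point (between the pads) lies 19 mm behind it; z points along the fingers, y is the line along which they close (so a half turn about z gives the same grasp; the last joint's range is limited). The gripper opens to 95 mm and grips with 3 to 60 N. Pads are 20 mm wide; open, the fingers measure 119 mm over their backs; the gripper's body (75 mm by 180 mm) begins 59 mm behind the grasp point.
Start: joints at [1.13, 0.124, 1.65, -0, 1.367, -0.083], TCP at [227.659, 608.815, 214.656] pointing down, gripper open.
Joint ranges: [-2.61, 2.61], [-1.02, 2.33], [0.03, 2.71], [-1.35, 4.49], [0.32, 2.68], [-2.91, 2.91]. Speed limits (rad/s): [2.57, 2.57, 3.14, 3.14, 3.14, 3.14].

INTERFACE

Orientations are given as a 3x3 rotation matrix whose columns are the frame's x, y, z axes.
In Python, from plant import r, vision gives the robot as it stands.
- The arm moves only by the tool carry_out, never from a script. Its argument "targets" is a list of rows, each an object of numbers: "tx", "ty", "tz": the shift along the tool's x, y, z in cm; "ax", "ay", "az": the turn, a rotation vector about the tool's x, y, z in degrees. In form: [{"tx": .., "ty": .., "tz": .., "ax": .., "ay": .., "az": ..}, ...]. A call has 1 to 5 rows; each row is the pose to reach, as a shift and turn from the pose commanded when the call began, along the tool's axes at that moment; what a row does not reach only later rows make up. A row lasts 1/12 s, in which the tool goes at most 41.7 mm and 7.16 degrees, less where a joint would pass 70% of its speed; a pose out of reach is approached as far as the arm can. A call with a gripper value outside its range is refused whole. "gripper" is the opening in per cent of the stroke, from 0 (shut) to 100 (fully open), set as the call begins (left out, the last holds). The fingers move at their own pace and stop on an object; "newtons" is the grip in N (left out, the last holds). Time passes only in rows, so rows that repeat a pose let the fingers close. It gives the time, the measured TCP pose, the force, the opening and the grip force at its end, in the units of the state.
- r.observe(): the state, without advancing time (a new reading comes with each control period).
- vision.get_image(name): name is "scene" or "side" or "wrist"; returns the picture (384x512x3 uint8, red, green, blue); there is no depth.
- vision.camera_model(name): a dict with "vertical_fov" (degrees; the focal length in pixels is half the picture's height over the tangent of half this angle, whatever the lens; pixels are square), "cx", "cy" (the principal point, pixels), "k1" (the pictures are not rectified: a ray, as slopes to the right and down, at radius r is drawn at 1 + k1 r^2 times it, then the intrinsics apply), "extrinsics" (4x4, takes a point from camera to world coordinates). Camera axes: x right, y up, looking along -z (the intrinsics and any distortion apply to the point x, -y, -z); pixel columns grow to the right and rows downward; lengths in mm; the calibration is good to about 2 mm. A picture is of the moment at which its call begins: read the wrist's pose just before it. camera_model takes no time and is no camera call; for the wrist camera it gives the pose at the moment of the call.
- r.hand_in(): hands the job in; it is judged then, once.
Trained networks look in the newest picture that a camera, given by its name, has taken for a name from the list of things; names that differ only in an ending like _2 or _b are one class to them, and where a whole thing is asked for, a point or a joint stands for the part that bears it (a point fixed in the world has none). Each returns a list of dicts, best first, with "confidence" (0 to 1); they miss things now and then, are a little off and sometimes report something else, mostly with a low value. They report only what shows in the picture. A call takes as long as a camera call.
- vision.search_frame(thing, camera): "centre" ([x, y, z] in mm, in world coordinates, good to about 4 mm: the middle of the surface that is visible of it).
- vision.outline_of(thing, camera): "pixels" (384x512 bool, what is visible of it).
The state is a dict: "clock": time; "joint_positions": joint angles; "qd": joint speeds; "joint_efforts": joint torques, N m; "tool_pos": TCP position; "ee_rot": TCP orientation; "wrist_force": force on the tool from outside, world axes, zero at the start; "moment": the same for the moment, N m; "width": finger opening in mm; "finger_force": force on a finger pad.
Only numpy, scipy, OpenCV 4.12 (cv2) and the standard library are available. Lean on these libraries where they do the work, as an engineer would, in place of code of your own. Each camera call takes 0.05 s, during which the arm holds its last target. There are 200 camera calls.

TASK

Push the fume hood's sliding window up with your fingertips from beneath its lip, without gripping anything, until the nose of the lip is level with the blade of the height marker clipped to the hood's left post. Leave it standing there, take the hand away, and do not disturb the tape roll, the stopper or the vial beside the hood.

Things in the scene. Friction and masses are not known exactly. Their poses are not given: they have to be found in the camera images.
- sash: sliding window of the bench-top fume hood; a 260 mm wide lip runs along its lower edge. Origin: centre of the lip's round 12 mm nose; x points straight into the hood, y to its left, z up. Underside flat, 6 mm below the origin; nothing beneath it down to the worktop. Counterweighted: stays where left, 3 to 6 N move it. Starts 136 to 166 mm above the worktop, slides up to 326. No edge to pinch
- mark: height marker, fixed: flat level steel blade 36 x 18 x 6 mm on a dark clip with a black thumbscrew, on the hood's left (+y) front post, 216 to 296 mm above the worktop. Origin: middle of the blade's front end, mid thickness, in line with the nose; 11 mm between blade and the lip's left end. Right height: origins of sash and mark equally high
- hood_front (a point): point on the front face of the hood's grey base, mid width, 60 mm above the worktop; axes as the window's. The fixed hood is 180 deep x 360 wide x 510 mm high plus a duct collar, its base 110 mm high, aluminium posts at the corners; base, posts and window frame all end in this front plane, 36 mm behind the centre of the lip's nose. It may stand turned by up to 12 degrees
- tape_roll: blue roll of tape, 92 mm across and 24 mm high, loose, lying on the worktop to the left of the hood; leave it alone. Origin: centre of its underside
- stopper: black rubber stopper, 32 mm across and 24 mm high, loose, standing on the worktop to the right of the hood; leave it alone. Origin: centre of its underside
- vial: clear vial with an orange-red cap, 30 mm across and 74 mm high, loose, standing on the worktop to the right of the hood; leave it alone. Origin: centre of its underside

How it is judged (in metres and radians):
On the way:
1. the fingers push the window up from low down at its lip, at least 30 mm so far (contact force between the fingers and sash above 0.5 N and distance of sash from where it was at the start of the episode above 0.03 m and z of the grasp point in the frame of sash below 0.04 m), for 0.1 s.
At the end, for the whole second after the job is handed in: the nose of the lip is level with the marker's blade within 8 mm, the window at rest (z of sash in the frame of mark between -0.008 and 0.008 m and linear speed of sash below 0.003 m/s); the robot touches nothing.
It fails at once if the tape roll is moved by more than 20 mm or lifted (distance of tape_roll from where it was at the start of the episode above 0.02 m).
It fails at once if the stopper is moved by more than 20 mm or lifted (distance of stopper from where it was at the start of the episode above 0.02 m).
It fails at once if the vial is moved by more than 20 mm or lifted (distance of vial from where it was at the start of the episode above 0.02 m).
It also fails if it takes over 42 s, if anything falls off the work surface, if the arm or the gripper's body presses on something with over 40 N, if the wrist force passes 120 N, or if a joint passes its speed limit or range.

## Working session

There is one attempt and no reset: what is moved stays moved. The work goes in short steps, Python scripts to look and compute and a tool call to move; the robot and the scene stay as the last step left them, time stands still between calls to the robot, and variables do not carry over. Pictures are saved under pics/ and viewed, at most 10 in all, crops included, and the job is handed in when it is done.

Besides the shell and the picture viewer there is one more tool, called after ">>>" by a JSON object that holds its "fn" and its "kwargs". carry_out: Moves the arm, as the interface text tells. Its arguments: {"type":"object","properties":{"targets":{"type":"array"},"gripper":{"type":"number"},"newtons":{"type":"number"}},"required":["targets"]}

```bash
mkdir -p pics
python3 - <<'E'
from plant import r, vision
import cv2,numpy as np
s=r.observe();print(s['clock'],s['tool_pos'],np.round(s['ee_rot'],3).tolist(),s['width'])
ims=[]
for c in("scene","side"):
    im=vision.get_image(c);ims.append(im)
    m=vision.camera_model(c);print(c,m['vertical_fov'],m['cx'],m['cy'],m['k1'],np.round(m['extrinsics'],3).tolist())
    for t in("sash","mark","hood_front","tape_roll","stopper","vial"):
        print(t,[(np.round(d['centre'],0).tolist(),round(d['confidence'],2)) for d in vision.search_frame(t,c)[:2]])
    cv2.imwrite(f"pics/{c}1.png",cv2.resize(im[:,:,::-1],(800,600),interpolation=cv2.INTER_CUBIC))
E
```

```text
0.0 [227.41349723 608.22029213 213.38294103] [[-0.937, 0.35, -0.001], [0.35, 0.937, -0.002], [0.0, -0.002, -1.0]] 95.16054266368677
scene 53.58032786800004 257.3390441855306 193.1103397853361 -0.07070404886370393 [[0.691, 0.418, -0.589, -85.04], [-0.722, 0.42, -0.55, -670.877], [0.017, 0.805, 0.592, 856.912], [0.0, 0.0, 0.0, 1.0]]
sash [([559.0, -104.0, 220.0], 0.73), ([606.0, 169.0, 21.0], 0.22)]
mark [([583.0, 71.0, 290.0], 0.63)]
hood_front [([595.0, -169.0, 349.0], 0.67)]
tape_roll [([602.0, 170.0, 22.0], 0.93)]
stopper []
vial [([503.0, -396.0, 53.0], 0.48)]
side 53.9204240164089 247.249205582861 187.0750435131542 -0.07815735877488808 [[-0.681, 0.595, -0.426, 10.608], [-0.732, -0.548, 0.405, 482.796], [0.007, 0.587, 0.809, 1227.21], [0.0, 0.0, 0.0, 1.0]]
sash [([559.0, -67.0, 224.0], 0.6)]
mark []
hood_front [([599.0, -47.0, 385.0], 0.72)]
tape_roll [([610.0, 177.0, 26.0], 0.85), ([499.0, -334.0, 23.0], 0.71)]
stopper [([502.0, -337.0, 26.0], 0.61)]
vial []
```

View pics/scene1.png

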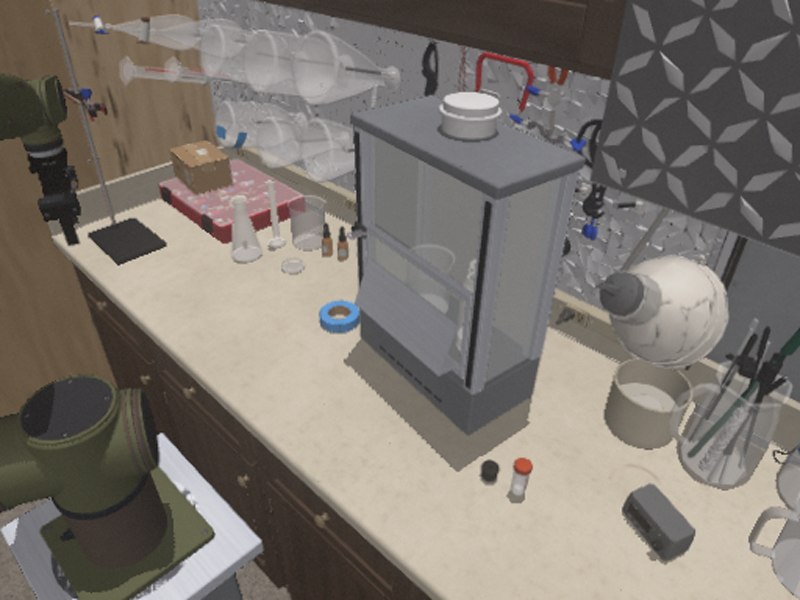

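View pics/side1.png

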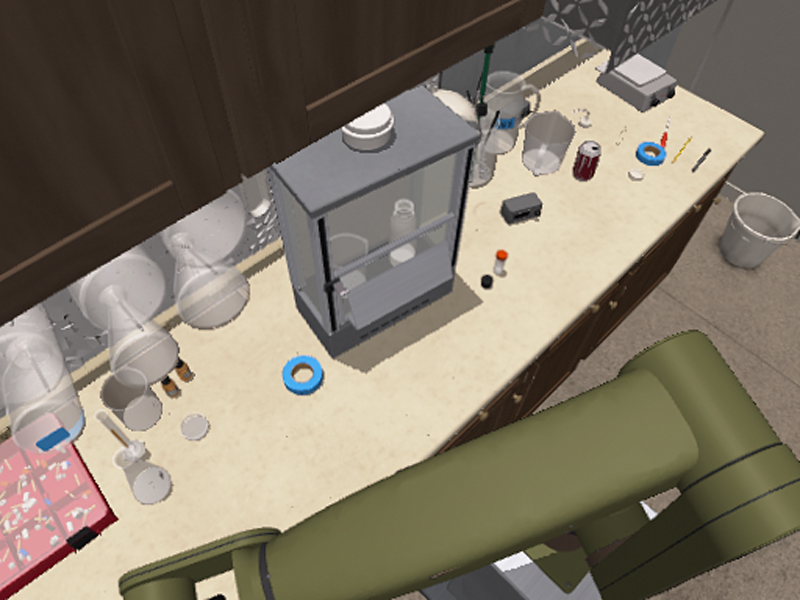

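The hood stands mid-bench, its sash a sloped lip (scene ≈(360-450, 270-375), side ≈(350-455, 255-325) on the 800-px views). The marker is at the left post (scene ≈(357,230), side ≈(340,287)), with the tape left and the stopper and vial right. I'll zoom in for the edges.

Run:
```python
import cv2,numpy as np
a=cv2.imread('pics/scene1.png');b=cv2.imread('pics/side1.png')
A=cv2.resize(a[200:400,330:480],(400,533),interpolation=cv2.INTER_CUBIC)   # scale 2.667
B=cv2.resize(b[200:400,310:460],(400,533),interpolation=cv2.INTER_CUBIC)
cv2.imwrite('pics/crop1.png',np.hstack([A,B]))
```

```text
(no output)
```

View pics/crop1.png

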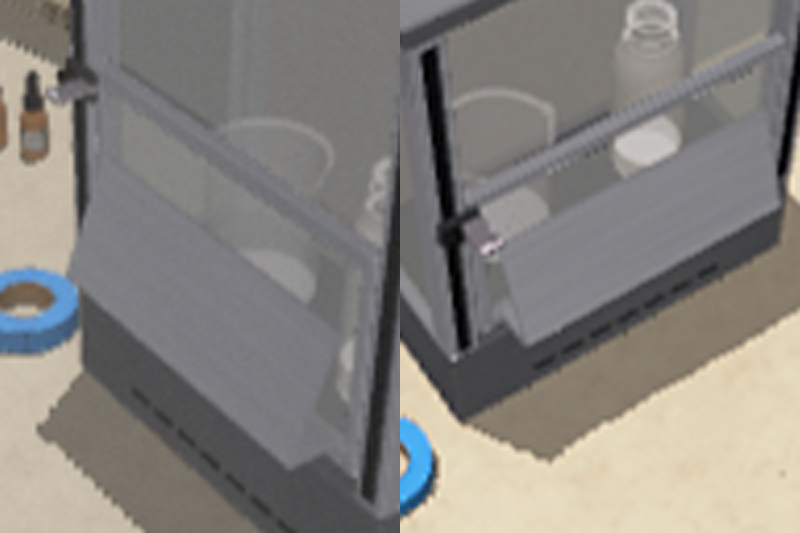

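The crops show the lip nose (left crop (72,280)→(290,468), right crop (525,343)→(782,208)). The blade tips are at (55,97) and (492,247), and the base's front-left floor corner is at (83,373) and (462,418). Next I triangulate.

```bash
cat > h.py <<'E'
import numpy as np,cv2
from plant import r,vision
def K(m):
    f=192/np.tan(np.radians(m['vertical_fov'])/2); return np.array([[f,0,m['cx']],[0,f,m['cy']],[0,0,1.]]),np.array([m['k1'],0,0,0])
def ray(m,uv):
    k,d=K(m);p=cv2.undistortPoints(np.array([[uv]],float),k,d)[0,0];E=np.array(m['extrinsics'])
    v=E[:3,:3]@[p[0],-p[1],-1];return E[:3,3],v/np.linalg.norm(v)
def tri(*rs):
    A=sum(np.eye(3)-np.outer(v,v) for c,v in rs);b=sum((np.eye(3)-np.outer(v,v))@c for c,v in rs)
    x=np.linalg.solve(A,b);return x,max(np.linalg.norm(np.cross(x-c,v)) for c,v in rs)
def proj(m,X):
    k,d=K(m);E=np.array(m['extrinsics']);p=(np.asarray(X)-E[:3,3])@E[:3,:3];p=p*[1,-1,-1]
    return cv2.projectPoints(p.reshape(1,3),np.zeros(3),np.zeros(3),k,d)[0].ravel()
E
python3 - <<'E'
from h import *
ms=[vision.camera_model(c) for c in("scene","side")]
cv=lambda p,o:[((p[i]/2.667+o[i])+.5)/1.5625-.5 for i in(0,1)]
P={'noseL':((72,280),(125,343)),'noseR':((290,468),(382,208)),'blade':((55,97),(92,247)),'corner':((83,373),(62,418))}
for n,(a,b) in P.items():
    x,e=tri(ray(ms[0],cv(a,(330,200))),ray(ms[1],cv(b,(310,200))));print(n,x.round(1),round(e,1))
E
```

```text
noseL [555.9  52.7 139.3] 0.0
noseR [ 509.9 -202.9  143.2] 2.8
blade [562.8  73.  286.7] 1.0
corner [602.1  92.   -1.1] 2.5
```

Checks hold: lip length 260 ✓, corner z≈0 ✓, hood yaw ≈ -10°, blade z≈287, nose z≈143. I move out first; that also gives data to fit the arm's lengths, since the tool must turn to horizontal around the wrist's limited joint 5.

>>> {"fn": "carry_out", "kwargs": {"targets": [{"tx":-3,"ty":-1,"tz":-2},{"tx":-6,"ty":-3,"tz":-4},{"tx":-9,"ty":-5.5,"tz":-6},{"tx":-12,"ty":-8,"tz":-8},{"tx":-14,"ty":-11,"tz":-9}]}}

```text
schema error: expected keys tx, ty, tz, ax, ay, az
```

```bash
cat >> h.py <<'E'
import json
from scipy.spatial.transform import Rotation as Ro
from scipy.optimize import least_squares
def fkR(q): return (Ro.from_euler('Z',q[0])*Ro.from_euler('Y',q[1]+q[2])*Ro.from_euler('ZYZ',[q[3],q[4],q[5]+np.pi/2])).as_matrix()
def fk(q,p):
    h,a,l1,l2,e,L=p;c=lambda t:np.array([np.sin(t),0,np.cos(t)]);t=q[1]+q[2]
    w=np.array([a,0,h])+l1*c(q[1])+l2*c(t)+e*np.array([-np.cos(t),0,np.sin(t)])
    return Ro.from_euler('Z',q[0]).apply(w)+L*fkR(q)[:,2]
def log():
    s=r.observe();D=json.load(open('log.json')) if __import__('os').path.exists('log.json') else [[[1.13,.124,1.65,0,1.367,-.083],[227.659,608.815,214.656]]]
    D.append([list(map(float,s['joint_positions'])),list(map(float,s['tool_pos']))]);json.dump(D,open('log.json','w'));return s
def fit():
    D=json.load(open('log.json'));p0=np.array([350,0,450,500,0,250.])
    f=lambda p:np.r_[np.concatenate([fk(q,p)-x for q,x in D]),(p-p0)*[.01,.02,.01,.01,.02,.01]]
    s=least_squares(f,p0);return s.x,np.abs(s.fun[:-6]).max()
E
python3 - <<'E'
from h import *
s=log();print(s['clock'],s['tool_pos'],s['joint_positions'],s['wrist_force'],abs(fkR(s['joint_positions'])-s['ee_rot']).max(),fit())
E
```

```text
0.7 [227.67605191 608.84793638 214.73779342] [ 1.13040336e+00  1.23767974e-01  1.65019723e+00 -1.17151769e-05
  1.36753504e+00 -8.25875106e-02] [-0.58693981 -0.30601599  0.33755538] 4.440892098500626e-16 (array([277.91761198,  20.38102563, 388.19140109, 594.28748939,
       -13.58327688, 315.20775   ]), np.float64(48.77353215937296))
```

>>> {"fn": "carry_out", "kwargs": {"targets": [{"tx":-3,"ty":-1,"tz":-2,"ax":0,"ay":0,"az":0},{"tx":-6,"ty":-3,"tz":-4,"ax":3,"ay":3,"az":0},{"tx":-9,"ty":-5.5,"tz":-6,"ax":6,"ay":6,"az":0},{"tx":-12,"ty":-8,"tz":-8,"ax":8,"ay":8,"az":0},{"tx":-14,"ty":-11,"tz":-9,"ax":10,"ay":10,"az":0}]}}

```text
clock: 1.12
tool_pos: [322.2, 456.1, 307.0]
ee_rot: [[-0.917, 0.331, -0.222], [0.359, 0.928, -0.1], [0.173, -0.171, -0.97]]
wrist_force: [0.1, -0.6, 0.0]
width: 95.0
finger_force: 0.0
```

```bash
rm log.json; sed -i 's/p0)\*\[/p0)*0.1*[/' h.py
python3 - <<'E'
from h import *
s=log();print(s['clock'],s['tool_pos'],s['joint_positions'],np.round(s['ee_rot'],3),fit())
E
```

```text
1.1167 [322.15399953 456.11967674 307.00054511] [ 0.81100841  0.02149257  1.61920468  0.09372544  1.72835519 -0.39771882] [[-0.917  0.331 -0.222]
 [ 0.359  0.928 -0.1  ]
 [ 0.173 -0.171 -0.97 ]] (array([1966.59503925,  208.85031825, -380.32429471,  577.05141155,
       -395.07628149,  871.14191476]), np.float64(48.721059074429604))
```

```bash
sed -i 's/h,a,l1,l2,e,L=p/h,a,l1,l2,e,L,b=p/; s/np.array(\[a,0,h\])/np.array([a,b,h])/; s/450,500,0,250.\]/450,500,0,250.,54]/; s/0.1\*\[.01,.02,.01,.01,.02,.01\]/.1*np.array([.01,.02,.01,.01,.02,.01,.01])/; s/fun\[:-6\]/fun[:-7]/' h.py
python3 - <<'E'
from h import *
print(fit())
E
```

```text
(array([228.99098625,  -0.63473038, 405.21634773, 611.42449476,
        -3.70385718, 289.42110024,  53.85651244]), np.float64(0.0024269571342756535))
```

>>> {"fn": "carry_out", "kwargs": {"targets": [{"tx":-2,"ty":-3,"tz":0,"ax":0,"ay":-7,"az":0},{"tx":-4,"ty":-6,"tz":0,"ax":0,"ay":-14,"az":0},{"tx":-6,"ty":-9,"tz":0,"ax":0,"ay":-21,"az":0},{"tx":-8,"ty":-12,"tz":0,"ax":0,"ay":-28,"az":0},{"tx":-10,"ty":-15,"tz":0,"ax":0,"ay":-35,"az":0}]}}

```text
clock: 1.53
tool_pos: [363.2, 280.4, 314.8]
ee_rot: [[-0.876, 0.331, 0.35], [0.235, 0.928, -0.289], [-0.421, -0.171, -0.891]]
wrist_force: [0.3, 0.2, 0.4]
width: 95.4
finger_force: 0.0
```

Run:
```python
from h import *
s=log();print(s['clock'],s['tool_pos'],s['joint_positions'],np.round(s['ee_rot'],3),fit())
```

```text
1.5333 [363.17156566 280.42491609 314.76753821] [ 0.83035336 -0.3742848   1.98888731 -0.47169607  1.50866657 -0.41105528] [[-0.876  0.331  0.35 ]
 [ 0.235  0.928 -0.289]
 [-0.421 -0.171 -0.891]] (array([ 2.25854204e+02, -4.20089470e-01,  4.52702249e+02,  6.13747249e+02,
       -4.51455114e+01,  2.92347523e+02,  5.37082878e+01]), np.float64(0.13683499306949898))
```

```bash
cat >> h.py <<'E'
LO=np.array([-2.61,-1.02,.03,-1.35,.32,-2.91]);HI=np.array([2.61,2.33,2.71,4.49,2.68,2.91])
yaw=np.arctan2(-46,255.6); d=np.array([np.cos(yaw),np.sin(yaw),0]);hy=np.array([-d[1],d[0],0])
MID=np.array([534,-75,144.])   # nose centre, mid lip
def RT(phi,sg):
    z=np.cos(phi)*d+np.sin(phi)*np.array([0,0,1]);y=sg*hy;return np.c_[np.cross(y,z),y,z]
def ik(x,R,p,q0):
    f=lambda q:np.r_[(fk(q,p)-x)/300,(Ro.from_matrix(R.T@fkR(q))).as_rotvec()]
    s=least_squares(f,np.clip(q0,LO+.01,HI-.01),bounds=(LO,HI));return s.x,np.abs(s.fun).max()
E
python3 - <<'E'
from h import *
p,_=fit()
for phi in (-.2,0,.2,.4):
  for sg in(1,-1):
    for z in(100,125,280):
      out=[]
      for j4 in(0,3.1,1.5):
        for j6 in(-1.5,1.5):
          q,e=ik(MID*[1,1,0]+20*d+[0,0,z],RT(phi,sg),p,[-.15,-.5,2.2,j4,.8,j6])
          if e<1e-3 and not any(abs(q-o).max()<.05 for o in out): out.append(q)
      print(phi,sg,z,[o.round(2).tolist() for o in out])
E
```

```text
-0.2 1 100 [[-0.3, -0.15, 2.64, 2.96, 0.73, 1.68]]
-0.2 1 125 [[-0.3, -0.26, 2.65, 2.94, 0.63, 1.71]]
-0.2 1 280 []
-0.2 -1 100 [[-0.3, -0.15, 2.64, 2.96, 0.73, -1.46]]
-0.2 -1 125 [[-0.3, -0.26, 2.65, 2.94, 0.63, -1.43]]
-0.2 -1 280 []
0 1 100 [[-0.3, 0.1, 2.61, 3.0, 1.14, 1.63]]
0 1 125 [[-0.3, -0.01, 2.63, 3.0, 1.05, 1.64]]
0 1 280 [[-0.3, -0.64, 2.66, 2.86, 0.47, 1.82]]
0 -1 100 [[-0.3, 0.1, 2.61, 3.0, 1.14, -1.51]]
0 -1 125 [[-0.3, -0.01, 2.63, 3.0, 1.05, -1.5]]
0 -1 280 [[-0.3, -0.64, 2.66, 2.86, 0.47, -1.32]]
0.2 1 100 [[-0.3, 0.37, 2.53, 3.02, 1.53, 1.6]]
0.2 1 125 [[-0.3, 0.26, 2.56, 3.02, 1.45, 1.61]]
0.2 1 280 [[-0.3, -0.42, 2.66, 2.99, 0.88, 1.69]]
0.2 -1 100 [[-0.3, 0.37, 2.53, 3.02, 1.53, -1.54]]
0.2 -1 125 [[-0.3, 0.26, 2.56, 3.02, 1.45, -1.53]]
0.2 -1 280 [[-0.3, -0.42, 2.66, 2.99, 0.88, -1.45]]
0.4 1 100 [[-0.29, 0.6, 2.42, 3.03, 1.85, 1.59]]
0.4 1 125 [[-0.29, 0.5, 2.46, 3.03, 1.79, 1.59]]
0.4 1 280 [[-0.29, -0.14, 2.6, 3.03, 1.3, 1.64]]
0.4 -1 100 [[-0.29, 0.6, 2.42, 3.03, 1.85, -1.56]]
0.4 -1 125 [[-0.29, 0.5, 2.46, 3.03, 1.79, -1.55]]
0.4 -1 280 [[-0.29, -0.14, 2.6, 3.03, 1.3, -1.5]]
```

```bash
cat >> h.py <<'E'
def RT2(phi,psi,sg):
    c,s=np.cos(yaw+psi),np.sin(yaw+psi);z=np.array([np.cos(phi)*c,np.cos(phi)*s,np.sin(phi)]);y=sg*np.array([-s,c,0]);return np.c_[np.cross(y,z),y,z]
E
python3 - <<'E'
from h import *
p,_=fit();qc=r.observe()['joint_positions']
for phi in (.25,):
 for psi in(-.6,-.3,.3,.6):
  for sg in(1,-1):
    R=RT2(phi,psi,sg);z=R[:,2]
    for n,x in(('stage',MID-90*d+[0,0,-35]),('touch',MID+20*d+[0,0,-18]),('top',MID+20*d+[0,0,130])):
      out=[]
      for j4 in(0,3.1,1.5):
        for j6 in(-1.5,1.5):
          q,e=ik(x,R,p,[-.15,-.5,2.2,j4,.8,j6])
          if e<1e-3 and not any(abs(q-o).max()<.05 for o in out): out.append(q)
      print(phi,psi,sg,n,[(o.round(2).tolist(),np.minimum(o-LO,HI-o).min().round(2)) for o in out])
E
```

```text
0.25 -0.6 1 stage [([0.33, 0.4, 2.51, 4.21, 1.71, 1.36], np.float64(0.2))]
0.25 -0.6 1 touch [([0.18, 0.41, 2.35, 4.06, 1.59, 1.26], np.float64(0.36))]
0.25 -0.6 1 top [([0.18, -0.05, 2.43, 4.09, 1.37, 0.96], np.float64(0.28))]
0.25 -0.6 -1 stage [([0.33, 0.4, 2.51, 4.21, 1.71, -1.79], np.float64(0.2))]
0.25 -0.6 -1 touch [([0.18, 0.41, 2.35, 4.06, 1.59, -1.88], np.float64(0.36))]
0.25 -0.6 -1 top [([0.18, -0.05, 2.43, 4.09, 1.37, -2.19], np.float64(0.28))]
0.25 -0.3 1 stage [([0.09, 0.35, 2.64, 3.69, 1.7, 1.49], np.float64(0.07))]
0.25 -0.3 1 touch [([-0.01, 0.35, 2.48, 3.6, 1.54, 1.43], np.float64(0.23))]
0.25 -0.3 1 top [([-0.01, -0.22, 2.58, 3.65, 1.12, 1.21], np.float64(0.13))]
0.25 -0.3 -1 stage [([0.09, 0.35, 2.64, 3.69, 1.7, -1.65], np.float64(0.07))]
0.25 -0.3 -1 touch [([-0.01, 0.35, 2.48, 3.6, 1.54, -1.71], np.float64(0.23))]
0.25 -0.3 -1 top [([-0.01, -0.22, 2.58, 3.65, 1.12, -1.94], np.float64(0.13))]
0.25 0.3 1 stage [([-0.81, 0.35, 2.68, 2.23, 1.75, 1.67], np.float64(0.03))]
0.25 0.3 1 touch [([-0.58, 0.34, 2.5, 2.47, 1.59, 1.76], np.float64(0.21))]
0.25 0.3 1 top [([-0.58, -0.26, 2.61, 2.41, 1.21, 2.08], np.float64(0.1))]
0.25 0.3 -1 stage [([-0.81, 0.35, 2.68, 2.23, 1.75, -1.47], np.float64(0.03))]
0.25 0.3 -1 touch [([-0.58, 0.34, 2.5, 2.47, 1.59, -1.38], np.float64(0.21))]
0.25 0.3 -1 top [([-0.58, -0.26, 2.61, 2.41, 1.21, -1.06], np.float64(0.1))]
0.25 0.6 1 stage [([-0.96, 0.38, 2.55, 1.8, 1.78, 1.78], np.float64(0.16))]
0.25 0.6 1 touch [([-0.74, 0.4, 2.38, 2.04, 1.66, 1.9], np.float64(0.33))]
0.25 0.6 1 top [([-0.74, -0.09, 2.47, 2.04, 1.48, 2.26], np.float64(0.24))]
0.25 0.6 -1 stage [([-0.96, 0.38, 2.55, 1.8, 1.78, -1.36], np.float64(0.16))]
0.25 0.6 -1 touch [([-0.74, 0.4, 2.38, 2.04, 1.66, -1.24], np.float64(0.33))]
0.25 0.6 -1 top [([-0.74, -0.09, 2.47, 2.04, 1.48, -0.88], np.float64(0.24))]
```

Run:
```python
from h import *
p,_=fit();s=r.observe();qc=np.array(s['joint_positions'])
m=vision.camera_model('wrist');E=np.array(m['extrinsics']);R0=np.array(s['ee_rot'])
print('cam in tool',R0.T@(E[:3,3]-s['tool_pos']),(R0.T@-E[:3,2]).round(2),m['vertical_fov'])
R=RT2(.1,.45,-1);q=np.array([-.8,.3,2.5,2,1.7,-1.4])
for n,x in(('top',MID+18*d+[0,0,140]),('touch',MID+18*d+[0,0,-16]),('stage',MID-70*d+[0,0,-32])):
    q,e=ik(x,R,p,q);print(n,q.round(2),e.round(4),np.minimum(q-LO,HI-q).min().round(2))
qs=q;N=25
X=[fk(qc+(qs-qc)*i/N,p) for i in range(N+1)];RR=[fkR(qc+(qs-qc)*i/N) for i in range(N+1)]
for i in range(1,N+1):
    b=(i-1)//5*5;t=RR[b].T@(X[i]-X[b])/10;a=Ro.from_matrix(RR[b].T@RR[i]).as_rotvec(degrees=True)
    print(i,t.round(1),a.round(0),'TCP',X[i].round(0),'step',np.linalg.norm(X[i]-X[i-1]).round(0),np.degrees(Ro.from_matrix(RR[i-1].T@RR[i]).magnitude()).round(1),'wr',(X[i]-292*RR[i][:,2]).round(0))
```

```text
cam in tool [  69.3829704     0.25226434 -170.72753945] [-0.25 -0.    0.97] 71.4619502592333
top [-0.69 -0.37  2.56  2.03  1.16 -0.75] 0.0 0.15
touch [-0.69  0.18  2.51  2.16  1.41 -1.2 ] 0.0 0.2
stage [-0.88  0.13  2.66  1.99  1.53 -1.25] 0.0 0.05
1 [ 1.8 -0.8  3.5] [1. 7. 1.] TCP [357. 268. 278.] step 40.0 7.1 wr [288. 349. 549.]
2 [ 3.7 -1.5  6.5] [ 2. 14.  2.] TCP [348. 256. 244.] step 37.0 7.2 wr [314. 331. 524.]
3 [ 5.6 -2.2  9.1] [ 2. 21.  4.] TCP [338. 247. 214.] step 33.0 7.2 wr [337. 309. 499.]
4 [ 7.5 -2.7 11.3] [ 2. 28.  6.] TCP [328. 241. 187.] step 29.0 7.3 wr [358. 286. 474.]
5 [ 9.3 -3.1 13.1] [ 1. 35.  9.] TCP [317. 236. 164.] step 26.0 7.3 wr [377. 260. 449.]
6 [ 0.5 -0.3  2.1] [-2.  7.  2.] TCP [307. 234. 145.] step 22.0 7.4 wr [392. 233. 424.]
7 [ 1.  -0.4  3.8] [-4. 13.  5.] TCP [299. 234. 129.] step 18.0 7.5 wr [404. 205. 400.]
8 [ 1.4 -0.3  5.1] [-7. 20.  8.] TCP [294. 236. 117.] step 14.0 7.6 wr [413. 176. 376.]
9 [ 1.6 -0.1  6. ] [-10.  26.  11.] TCP [291. 239. 108.] step 10.0 7.7 wr [419. 146. 353.]
10 [1.7 0.3 6.6] [-14.  32.  14.] TCP [291. 242. 101.] step
[... 727 characters left out ...]
 28.0 8.8 wr [338. -86. 173.]
19 [-2.8  6.3 -8. ] [-31.  14.   8.] TCP [422. 168. 117.] step 31.0 8.9 wr [ 318. -102.  157.]
20 [ -4.    7.4 -11. ] [-40.  16.  10.] TCP [439. 139. 119.] step 34.0 9.0 wr [ 297. -115.  142.]
21 [-0.3  2.9 -2.3] [-9.  2.  1.] TCP [454. 105. 121.] step 37.0 9.1 wr [ 275. -126.  128.]
22 [-0.8  5.7 -5. ] [-18.   4.   2.] TCP [464.  67. 121.] step 39.0 9.2 wr [ 252. -134.  115.]
23 [-1.4  8.2 -8.3] [-27.   6.   3.] TCP [470.  26. 119.] step 42.0 9.3 wr [ 230. -139.  103.]
24 [ -2.2  10.2 -12.1] [-36.   7.   4.] TCP [471. -18. 117.] step 44.0 9.4 wr [ 207. -141.   92.]
25 [ -3.2  11.8 -16.2] [-46.   7.   5.] TCP [465. -63. 112.] step 45.0 9.5 wr [ 185. -141.   83.]
```

```bash
cat >> h.py <<'E'
def rows(qc,qs,N,p):
    Q=[qc+(qs-qc)*i/N for i in range(N+1)];X=[fk(q,p) for q in Q];RR=[fkR(q) for q in Q]
    for b in range(0,N,5):
        o=[]
        for i in range(b+1,min(b+5,N)+1):
            t=RR[b].T@(X[i]-X[b])/10;a=Ro.from_matrix(RR[b].T@RR[i]).as_rotvec(degrees=True)
            o.append(dict(zip(("tx","ty","tz","ax","ay","az"),list(t.round(1))+list(a.round(0)))))
        print('call',b//5+1,'end TCP',X[min(b+5,N)].round(0));[print('  ',*[f'{k}:{v:g}' for k,v in x.items()]) for x in o]
E
python3 - <<'E'
from h import *
p,_=fit();qc=np.array(r.observe()['joint_positions'])
q,e=ik(MID-70*d+[0,0,-32],RT2(.1,.45,-1),p,np.array([-.88,.13,2.6,2,1.5,-1.25]));rows(qc,q,35,p)
E
```

```text
call 1 end TCP [332. 243. 198.]
   tx:1.3 ty:-0.5 tz:2.5 ax:1 ay:5 az:1
   tx:2.6 ty:-1.1 tz:4.8 ax:2 ay:10 az:1
   tx:4 ty:-1.6 tz:6.9 ax:2 ay:15 az:2
   tx:5.4 ty:-2.1 tz:8.8 ax:2 ay:20 az:4
   tx:6.7 ty:-2.5 tz:10.4 ax:2 ay:25 az:5
call 2 end TCP [298. 234. 127.]
   tx:0.6 ty:-0.3 tz:1.9 ax:-0 ay:5 az:1
   tx:1.2 ty:-0.6 tz:3.5 ax:-1 ay:10 az:3
   tx:1.8 ty:-0.8 tz:5 ax:-2 ay:15 az:5
   tx:2.3 ty:-0.9 tz:6.3 ax:-4 ay:20 az:7
   tx:2.9 ty:-0.9 tz:7.3 ax:-5 ay:24 az:9
call 3 end TCP [293. 244.  99.]
   tx:0.1 ty:-0 tz:1 ax:-2 ay:5 az:2
   tx:0.1 ty:0.1 tz:1.8 ax:-5 ay:9 az:4
   tx:0.1 ty:0.2 tz:2.3 ax:-7 ay:14 az:6
   tx:0.1 ty:0.5 tz:2.7 ax:-10 ay:18 az:8
   tx:-0.1 ty:0.9 tz:2.9 ax:-14 ay:22 az:10
call 4 end TCP [331. 243. 100.]
   tx:-0.2 ty:0.4 tz:0 ax:-4 ay:4 az:2
   tx:-0.5 ty:1 tz:-0.1 ax:-8 ay:8 az:4
   tx:-0.8 ty:1.6 tz:-0.5 ax:-12 ay:11 az:6
   tx:-1.2 ty:2.2 tz:-1.1 ax:-16 ay:15 az:8
   tx:-1.8 ty:2.8 tz:-1.8 ax:-21 ay:18 az:10
call 5 end TCP [399. 196. 113.]
   tx:-0.3 ty:1 tz:-0.8 ax:-5 ay:3 az:2
   tx:-0.6 ty:2.1 tz:-1.8 ax:-10 ay:6 az:3
   tx:-1.1 ty:3.2 tz:-3 ax:-15 ay:9 az:5
   tx:-1.6 ty:4.2 tz:-4.5 ax:-21 ay:11 az:6
   tx:-2.3 ty:5.2 tz:-6.1 ax:-27 ay:13 az:8
call 6 end TCP [459.  89. 121.]
   tx:-0.2 ty:1.7 tz:-1.4 ax:-6 ay:2 az:1
   tx:-0.6 ty:3.4 tz:-3 ax:-12 ay:4 az:2
   tx:-1 ty:5 tz:-4.8 ax:-18 ay:6 az:3
   tx:-1.5 ty:6.5 tz:-6.9 ax:-24 ay:8 az:4
   tx:-2.1 ty:7.8 tz:-9.2 ax:-31 ay:9 az:5
call 7 end TCP [465. -63. 112.]
   tx:-0.2 ty:2.3 tz:-1.6 ax:-6 ay:1 az:1
   tx:-0.5 ty:4.6 tz:-3.6 ax:-13 ay:2 az:1
   tx:-0.8 ty:6.7 tz:-5.8 ax:-20 ay:3 az:2
   tx:-1.3 ty:8.7 tz:-8.2 ax:-26 ay:4 az:2
   tx:-1.8 ty:10.4 tz:-10.9 ax:-33 ay:5 az:3
```

>>> {"fn": "carry_out", "kwargs": {"targets": [{"tx":1.3,"ty":-0.5,"tz":2.5,"ax":1,"ay":5,"az":1},{"tx":2.6,"ty":-1.1,"tz":4.8,"ax":2,"ay":10,"az":1},{"tx":4,"ty":-1.6,"tz":6.9,"ax":2,"ay":15,"az":2},{"tx":5.4,"ty":-2.1,"tz":8.8,"ax":2,"ay":20,"az":4},{"tx":6.7,"ty":-2.5,"tz":10.4,"ax":2,"ay":25,"az":5}], "gripper": 0, "newtons": 5}}

```text
clock: 1.95
tool_pos: [330.4, 244.0, 196.2]
ee_rot: [[-0.907, 0.416, -0.069], [0.422, 0.89, -0.173], [-0.011, -0.186, -0.983]]
wrist_force: [0.7, 0.2, 0.7]
width: 67.4
finger_force: 0.0
```

>>> {"fn": "carry_out", "kwargs": {"targets": [{"tx":0.6,"ty":-0.3,"tz":1.9,"ax":0,"ay":5,"az":1},{"tx":1.2,"ty":-0.6,"tz":3.5,"ax":-1,"ay":10,"az":3},{"tx":1.8,"ty":-0.8,"tz":5,"ax":-2,"ay":15,"az":5},{"tx":2.3,"ty":-0.9,"tz":6.3,"ax":-4,"ay":20,"az":7},{"tx":2.9,"ty":-0.9,"tz":7.3,"ax":-5,"ay":24,"az":9}]}}

```text
clock: 2.37
tool_pos: [296.1, 235.1, 125.8]
ee_rot: [[-0.733, 0.568, -0.374], [0.572, 0.812, 0.115], [0.369, -0.13, -0.92]]
wrist_force: [0.1, -0.4, -0.1]
width: 34.1
finger_force: 0.0
```

>>> {"fn": "carry_out", "kwargs": {"targets": [{"tx":0.1,"ty":0,"tz":1,"ax":-2,"ay":5,"az":2},{"tx":0.1,"ty":0.1,"tz":1.8,"ax":-5,"ay":9,"az":4},{"tx":0.1,"ty":0.2,"tz":2.3,"ax":-7,"ay":14,"az":6},{"tx":0.1,"ty":0.5,"tz":2.7,"ax":-10,"ay":18,"az":8},{"tx":-0.1,"ty":0.9,"tz":2.9,"ax":-14,"ay":22,"az":10}]}}

```text
clock: 2.78
tool_pos: [291.9, 245.7, 98.4]
ee_rot: [[-0.456, 0.775, -0.438], [0.575, 0.632, 0.52], [0.679, -0.015, -0.734]]
wrist_force: [-0.3, 0.7, -1.5]
width: 2.1
finger_force: 0.0
```

>>> {"fn": "carry_out", "kwargs": {"targets": [{"tx":-0.2,"ty":0.4,"tz":0,"ax":-4,"ay":4,"az":2},{"tx":-0.5,"ty":1,"tz":-0.1,"ax":-8,"ay":8,"az":4},{"tx":-0.8,"ty":1.6,"tz":-0.5,"ax":-12,"ay":11,"az":6},{"tx":-1.2,"ty":2.2,"tz":-1.1,"ax":-16,"ay":15,"az":8},{"tx":-1.8,"ty":2.8,"tz":-1.8,"ax":-21,"ay":18,"az":10}]}}

```text
clock: 3.2
tool_pos: [330.4, 243.3, 99.2]
ee_rot: [[-0.197, 0.956, -0.216], [0.437, 0.283, 0.854], [0.878, 0.073, -0.474]]
wrist_force: [-1.0, -0.3, -0.9]
width: 0.7
finger_force: 0.0
```

Run:
```python
from h import *
s=log();p,e=fit();print(s['clock'],s['tool_pos'],s['joint_positions'].round(2),p.round(1),e)
q,e=ik(MID-70*d+[0,0,-32],RT2(.1,.45,-1),p,np.array([-.88,.13,2.6,2,1.5,-1.25]));print(q.round(2),e);rows(np.array(s['joint_positions']),q,15,p)
```

```text
3.2 [330.37646148 243.30565984  99.22747514] [-0.15 -0.1   2.39  0.95  1.52 -0.89] [223.5  -0.  451.9 613.  -42.4 292.1  53.7] 0.21638033302119197
[-0.88  0.12  2.67  2.    1.52 -1.25] 2.7085529078855566e-10
call 1 end TCP [399. 196. 113.]
   tx:-0.3 ty:1.1 tz:-0.8 ax:-5 ay:3 az:2
   tx:-0.6 ty:2.2 tz:-1.8 ax:-10 ay:6 az:3
   tx:-1 ty:3.3 tz:-3.1 ax:-15 ay:9 az:5
   tx:-1.6 ty:4.3 tz:-4.5 ax:-21 ay:11 az:6
   tx:-2.3 ty:5.3 tz:-6.2 ax:-26 ay:13 az:8
call 2 end TCP [459.  89. 121.]
   tx:-0.2 ty:1.7 tz:-1.4 ax:-6 ay:2 az:1
   tx:-0.5 ty:3.4 tz:-3 ax:-12 ay:4 az:2
   tx:-0.9 ty:5 tz:-4.8 ax:-18 ay:6 az:3
   tx:-1.4 ty:6.5 tz:-6.9 ax:-24 ay:7 az:4
   tx:-2 ty:7.9 tz:-9.2 ax:-30 ay:9 az:5
call 3 end TCP [465. -63. 112.]
   tx:-0.2 ty:2.3 tz:-1.6 ax:-6 ay:1 az:1
   tx:-0.5 ty:4.6 tz:-3.5 ax:-13 ay:2 az:1
   tx:-0.8 ty:6.7 tz:-5.7 ax:-19 ay:3 az:2
   tx:-1.2 ty:8.7 tz:-8.1 ax:-26 ay:4 az:2
   tx:-1.7 ty:10.5 tz:-10.8 ax:-33 ay:5 az:3
```

Tracking is exact; I continue.

>>> {"fn": "carry_out", "kwargs": {"targets": [{"tx":-0.3,"ty":1.1,"tz":-0.8,"ax":-5,"ay":3,"az":2},{"tx":-0.6,"ty":2.2,"tz":-1.8,"ax":-10,"ay":6,"az":3},{"tx":-1,"ty":3.3,"tz":-3.1,"ax":-15,"ay":9,"az":5},{"tx":-1.6,"ty":4.3,"tz":-4.5,"ax":-21,"ay":11,"az":6},{"tx":-2.3,"ty":5.3,"tz":-6.2,"ax":-26,"ay":13,"az":8}]}}

```text
clock: 3.62
tool_pos: [398.2, 195.3, 111.8]
ee_rot: [[-0.056, 0.977, 0.204], [0.235, -0.185, 0.954], [0.97, 0.101, -0.22]]
wrist_force: [-0.9, 0.7, 0.2]
width: 0.5
finger_force: 0.0
```

>>> {"fn": "carry_out", "kwargs": {"targets": [{"tx":-0.2,"ty":1.7,"tz":-1.4,"ax":-6,"ay":2,"az":1},{"tx":-0.5,"ty":3.4,"tz":-3,"ax":-12,"ay":4,"az":2},{"tx":-0.9,"ty":5,"tz":-4.8,"ax":-18,"ay":6,"az":3},{"tx":-1.4,"ty":6.5,"tz":-6.9,"ax":-24,"ay":7,"az":4},{"tx":-2,"ty":7.9,"tz":-9.2,"ax":-30,"ay":9,"az":5}]}}

```text
clock: 4.03
tool_pos: [458.8, 87.5, 121.5]
ee_rot: [[-0.05, 0.75, 0.66], [0.062, -0.657, 0.751], [0.997, 0.078, -0.013]]
wrist_force: [-0.7, -0.1, 0.5]
width: 0.5
finger_force: 0.0
```

>>> {"fn": "carry_out", "kwargs": {"targets": [{"tx":-0.2,"ty":2.3,"tz":-1.6,"ax":-6,"ay":1,"az":1},{"tx":-0.5,"ty":4.6,"tz":-3.5,"ax":-13,"ay":2,"az":1},{"tx":-0.8,"ty":6.7,"tz":-5.7,"ax":-19,"ay":3,"az":2},{"tx":-1.2,"ty":8.7,"tz":-8.1,"ax":-26,"ay":4,"az":2},{"tx":-1.7,"ty":10.5,"tz":-10.8,"ax":-33,"ay":5,"az":3}]}}

```text
clock: 4.45
tool_pos: [467.3, -64.4, 113.9]
ee_rot: [[-0.094, 0.273, 0.957], [-0.027, -0.962, 0.272], [0.995, -0.0, 0.098]]
wrist_force: [1.0, 0.1, 0.1]
width: 0.7
finger_force: 0.0
```

Run:
```python
from h import *
s=log();p,e=fit();print(s['clock'],s['tool_pos'],s['joint_positions'].round(2),np.round(s['ee_rot'],3).tolist(),s['wrist_force'],p.round(1),e)
im=vision.get_image('wrist');m=vision.camera_model('wrist')
for t in('sash','mark'): print(t,[(np.round(k['centre']),round(k['confidence'],2)) for k in vision.search_frame(t,'wrist')[:2]])
for n,X in(('noseL',MID+130*hy),('noseR',MID-130*hy),('blade',[563,73,287])): print(n,(proj(m,X)*1.5625).round(0))
a=cv2.resize(im[:,:,::-1],(800,600),interpolation=cv2.INTER_CUBIC);cv2.imwrite('pics/w1.png',a)
```

```text
4.45 [467.30620077 -64.43638262 113.89228171] [-0.88  0.11  2.66  1.99  1.52 -1.24] [[-0.094, 0.273, 0.957], [-0.027, -0.962, 0.272], [0.995, -0.0, 0.098]] [1.01732232 0.1426749  0.13435702] [223.5   0.  451.9 612.9 -42.3 292.1  53.7] 0.22415328498846065
sash [(array([ 551., -121.,  214.]), 0.79)]
mark [(array([588.,  70., 283.]), 0.77)]
noseL [273. 264.]
noseR [730. 281.]
blade [241.  53.]
```

View pics/w1.png

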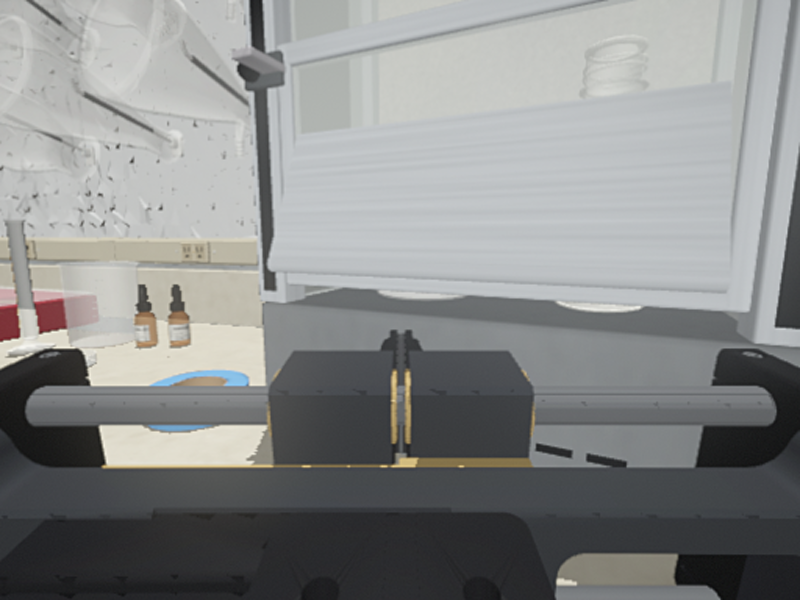

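The wrist view confirms it: the nose's lower edge runs (273,268)→(728,290), against predicted centres (273,264) and (730,281). The blade tip is near (240,53), as predicted. I slide the closed fingertips under the lip.

>>> {"fn": "carry_out", "kwargs": {"targets": [{"tx":-0.2,"ty":0.9,"tz":1.9,"ax":0,"ay":0,"az":0},{"tx":-0.4,"ty":1.8,"tz":3.8,"ax":0,"ay":0,"az":0},{"tx":-0.6,"ty":2.7,"tz":5.6,"ax":0,"ay":0,"az":0},{"tx":-0.8,"ty":3.5,"tz":7.4,"ax":0,"ay":0,"az":0},{"tx":-0.8,"ty":3.5,"tz":7.4,"ax":0,"ay":0,"az":0}]}}

```text
clock: 5.02
tool_pos: [551.8, -75.0, 114.9]
ee_rot: [[-0.097, 0.283, 0.954], [-0.025, -0.959, 0.282], [0.995, 0.004, 0.1]]
wrist_force: [0.1, 0.3, 0.5]
width: 0.4
finger_force: 0.0
```

>>> {"fn": "carry_out", "kwargs": {"targets": [{"tx":0.4,"ty":0,"tz":0,"ax":0,"ay":0,"az":0},{"tx":0.8,"ty":0,"tz":0.1,"ax":0,"ay":0,"az":0},{"tx":1.1,"ty":0,"tz":0.1,"ax":0,"ay":0,"az":0},{"tx":1.4,"ty":0,"tz":0.1,"ax":0,"ay":0,"az":0},{"tx":1.6,"ty":0,"tz":0.2,"ax":0,"ay":0,"az":0}]}}

```text
clock: 5.43
tool_pos: [548.0, -74.5, 128.9]
ee_rot: [[-0.092, 0.279, 0.956], [-0.028, -0.96, 0.277], [0.995, -0.002, 0.096]]
wrist_force: [-1.2, -0.6, -2.8]
width: 0.2
finger_force: 1.3
```

Contact made (2.8 N down on the tool, below the lip). Next I push up.

>>> {"fn": "carry_out", "kwargs": {"targets": [{"tx":0.8,"ty":0,"tz":0.1,"ax":0,"ay":0,"az":0},{"tx":1.6,"ty":0,"tz":0.2,"ax":0,"ay":0,"az":0},{"tx":2.4,"ty":0,"tz":0.2,"ax":0,"ay":0,"az":0},{"tx":3.2,"ty":0,"tz":0.3,"ax":0,"ay":0,"az":0},{"tx":4,"ty":0,"tz":0.4,"ax":0,"ay":0,"az":0}]}}

```text
clock: 5.85
tool_pos: [547.8, -74.4, 167.8]
ee_rot: [[-0.089, 0.278, 0.956], [-0.029, -0.96, 0.277], [0.996, -0.003, 0.093]]
wrist_force: [-1.6, -1.1, -3.2]
width: 0.4
finger_force: 1.6
```

>>> {"fn": "carry_out", "kwargs": {"targets": [{"tx":0.8,"ty":0,"tz":0.1,"ax":0,"ay":0,"az":0},{"tx":1.6,"ty":0,"tz":0.2,"ax":0,"ay":0,"az":0},{"tx":2.4,"ty":0,"tz":0.2,"ax":0,"ay":0,"az":0},{"tx":3.2,"ty":0,"tz":0.3,"ax":0,"ay":0,"az":0},{"tx":4,"ty":0,"tz":0.4,"ax":0,"ay":0,"az":0}]}}

```text
clock: 6.27
tool_pos: [547.9, -74.3, 207.7]
ee_rot: [[-0.089, 0.278, 0.956], [-0.029, -0.96, 0.277], [0.996, -0.003, 0.093]]
wrist_force: [-1.6, -0.3, -3.4]
width: 0.0
finger_force: 1.6
```

>>> {"fn": "carry_out", "kwargs": {"targets": [{"tx":0.6,"ty":0,"tz":0.1,"ax":0,"ay":0,"az":0},{"tx":1.2,"ty":0,"tz":0.1,"ax":0,"ay":0,"az":0},{"tx":1.8,"ty":0,"tz":0.2,"ax":0,"ay":0,"az":0},{"tx":2.2,"ty":0,"tz":0.2,"ax":0,"ay":0,"az":0},{"tx":2.4,"ty":0,"tz":0.2,"ax":0,"ay":0,"az":0}]}}

```text
clock: 6.68
tool_pos: [548.5, -74.6, 233.9]
ee_rot: [[-0.093, 0.28, 0.955], [-0.028, -0.96, 0.279], [0.995, -0.0, 0.097]]
wrist_force: [0.7, 2.5, -2.6]
width: 0.7
finger_force: 1.4
```

Run:
```python
from h import *
s=log();print(s['clock'],s['tool_pos'],s['joint_positions'].round(2),s['wrist_force'])
ims={c:vision.get_image(c) for c in('scene','side','wrist')};np.savez('m.npz',E=vision.camera_model('wrist')['extrinsics'])
def crop(c,x,y,w,h,W,H): return cv2.resize(ims[c][y:y+h,x:x+w,::-1],(W,H),interpolation=cv2.INTER_CUBIC)
# scale 4 each
cv2.imwrite('pics/c2.png',np.hstack([crop('scene',210,120,100,130,400,520),crop('side',195,120,100,130,400,520)]))
cv2.imwrite('pics/w2.png',cv2.resize(ims['wrist'][:,:,::-1],(800,600),interpolation=cv2.INTER_CUBIC))
```

```text
6.6833 [548.5334975  -74.58858536 233.90138319] [-0.7  -0.23  2.57  2.07  1.24 -0.89] [ 0.66254632  2.47756567 -2.6155542 ]
```

View pics/w2.png

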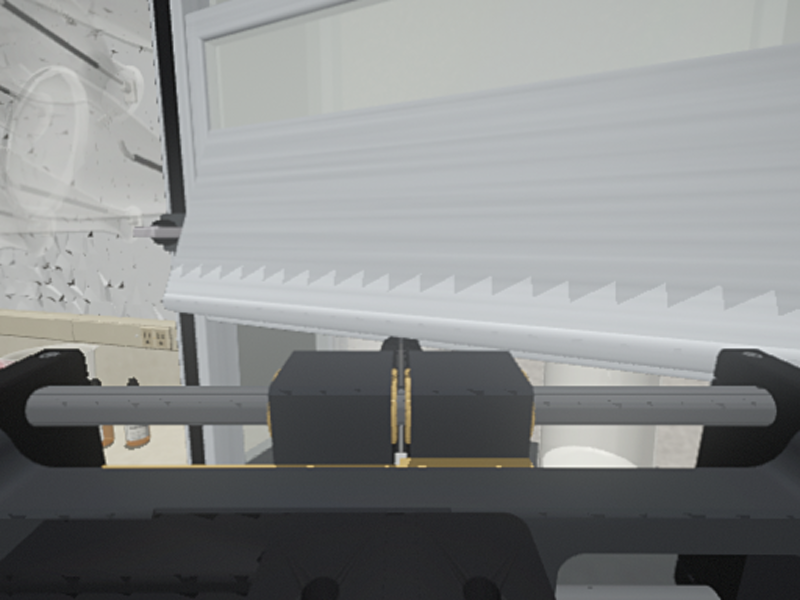

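View pics/c2.png

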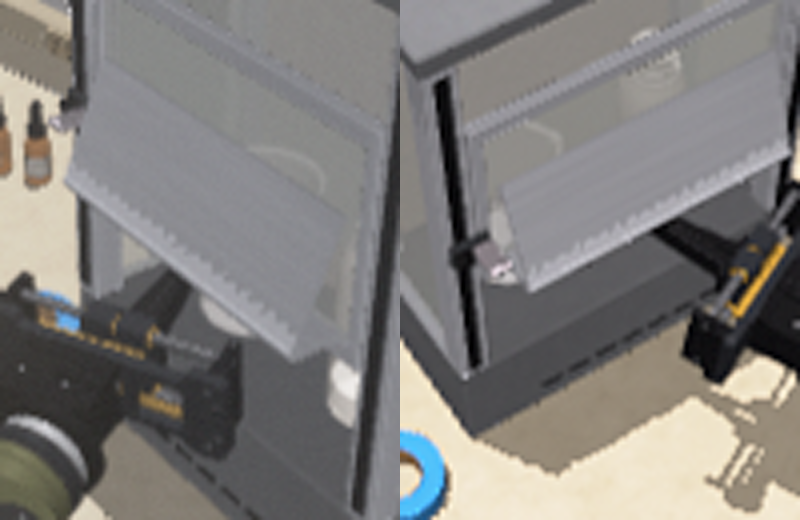

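The wrist view shows the blade front at ≈(134,232) and the nose's left end at ≈(167,298). In the scene crop the nose is at (70,180) and the blade at (57,121); in the side crop the nose is at (130,287) and the blade at (105,270). I intersect these rays with the nose plane.

```bash
cat >> h.py <<'E'
def onplane(m,uv):
    c,v=ray(m,uv);return c+v*((MID-c)@d)/(v@d)
E
python3 - <<'E'
from h import *
ms={c:vision.camera_model(c) for c in('scene','side','wrist')}
P={'wrist':([(167/1.5625,298/1.5625)],[(134/1.5625,232/1.5625)]),
'scene':([(70/4+210,180/4+120)],[(57/4+210,121/4+120)]),'side':([(130/4+195,287/4+120)],[(105/4+195,270/4+120)])}
for c,(n,b) in P.items():
    N,B=onplane(ms[c],n[0]),onplane(ms[c],b[0]);print(c,N.round(1),B.round(1),'dz',(B-N)[2].round(1),'dy',((B-N)@hy).round(1))
for k,i in(('nose',0),('blade',1)): print(k,tri(*[ray(ms[c],P[c][i][0]) for c in P]))
E
```

```text
wrist [558.1  58.8 252.7] [562.2  81.5 287.8] dz 35.1 dy 23.1
scene [557.   52.8 250.4] [559.8  68.1 293.6] dz 43.2 dy 15.6
side [556.6  50.4 245. ] [560.3  71.  283.6] dz 38.6 dy 20.9
nose (array([553.71176629,  52.57352945, 252.45156731]), np.float64(2.367931482007232))
blade (array([559.01849102,  73.33351431, 289.0304544 ]), np.float64(4.598442581018164))
```

>>> {"fn": "carry_out", "kwargs": {"targets": [{"tx":0.6,"ty":0,"tz":0.1,"ax":0,"ay":0,"az":0},{"tx":1.2,"ty":0,"tz":0.1,"ax":0,"ay":0,"az":0},{"tx":1.8,"ty":0,"tz":0.2,"ax":0,"ay":0,"az":0},{"tx":2.3,"ty":0,"tz":0.2,"ax":0,"ay":0,"az":0},{"tx":2.7,"ty":0,"tz":0.3,"ax":0,"ay":0,"az":0}]}}

```text
clock: 7.25
tool_pos: [548.9, -74.9, 261.4]
ee_rot: [[-0.093, 0.279, 0.956], [-0.028, -0.96, 0.278], [0.995, -0.001, 0.098]]
wrist_force: [-2.2, -0.5, -2.9]
width: 0.2
finger_force: 1.5
```

Run:
```python
from h import *
s=log();print(s['clock'],s['tool_pos'],s['joint_positions'].round(2),s['wrist_force'])
ims={c:vision.get_image(c) for c in('scene','side','wrist')}
def crop(c,x,y,w,h,k): return cv2.resize(ims[c][y:y+h,x:x+w,::-1],(w*k,h*k),interpolation=cv2.INTER_CUBIC)
m=vision.camera_model('wrist');print(proj(m,[562,73,287]),proj(m,MID+130*hy+[0,0,133]))
cv2.imwrite('pics/c3.png',np.hstack([crop('scene',212,135,32,60,8),crop('side',212,160,32,60,8),np.vstack([crop('wrist',70,140,72,60,4),crop('wrist',70,200,72,60,4)])]))
```

```text
7.25 [548.91817423 -74.91547046 261.35246735] [-0.7  -0.32  2.57  2.05  1.19 -0.8 ] [-2.15177196 -0.47621901 -2.86671229]
[ 96.37503408 182.13584248] [111.63607157 195.55936685]
```

View pics/c3.png

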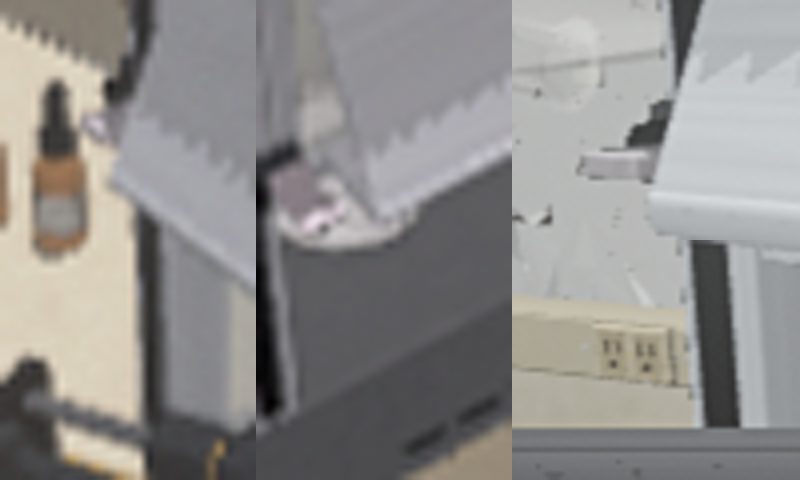

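The crop shows the blade's front face in the wrist view centred at (617,165), with the nose end centred at (652,211), so about 10 mm is left to go. Now the numbers.

Run:
```python
from h import *
ms={c:vision.camera_model(c) for c in('scene','side','wrist')}
P={'wrist':((105,192.75),(96.25,181.25)),'scene':((226.75,156.5),(224.1,150.9)),'side':((227.5,186.25),(220.25,187.75))}
for c,(n,b) in P.items():
    N,B=onplane(ms[c],n),onplane(ms[c],b);print(c,N.round(1),B.round(1),'dz',(B-N)[2].round(1),'dy',((B-N)@hy).round(1))
```

```text
wrist [558.5  61.1 278.8] [560.3  71.2 288. ] dz 9.2 dy 10.3
scene [557.5  55.4 278.6] [559.9  69.1 291. ] dz 12.3 dy 13.9
side [556.4  49.3 273.9] [560.9  74.5 284.9] dz 11.0 dy 25.6
```

>>> {"fn": "carry_out", "kwargs": {"targets": [{"tx":0.3,"ty":0,"tz":0,"ax":0,"ay":0,"az":0},{"tx":0.6,"ty":0,"tz":0.1,"ax":0,"ay":0,"az":0},{"tx":0.8,"ty":0,"tz":0.1,"ax":0,"ay":0,"az":0},{"tx":0.9,"ty":0,"tz":0.1,"ax":0,"ay":0,"az":0},{"tx":1,"ty":0,"tz":0.1,"ax":0,"ay":0,"az":0}]}}

```text
clock: 7.82
tool_pos: [549.0, -74.8, 270.5]
ee_rot: [[-0.092, 0.279, 0.956], [-0.028, -0.96, 0.278], [0.995, -0.001, 0.097]]
wrist_force: [2.0, 0.3, -4.0]
width: 0.1
finger_force: 1.4
```

Run:
```python
from h import *
s=log();print(s['clock'],s['tool_pos'],s['wrist_force'])
ims={c:vision.get_image(c) for c in('scene','side','wrist')}
def crop(c,x,y,w,h,k): return cv2.resize(ims[c][y:y+h,x:x+w,::-1],(w*k,h*k),interpolation=cv2.INTER_CUBIC)
cv2.imwrite('pics/c4.png',np.hstack([crop('scene',212,135,32,60,8),crop('side',212,160,32,60,8),crop('wrist',85,160,34,60,8)]))
```

```text
7.8167 [549.02400132 -74.77833    270.50999652] [ 1.98538162  0.30934004 -4.03922429]
```

View pics/c4.png

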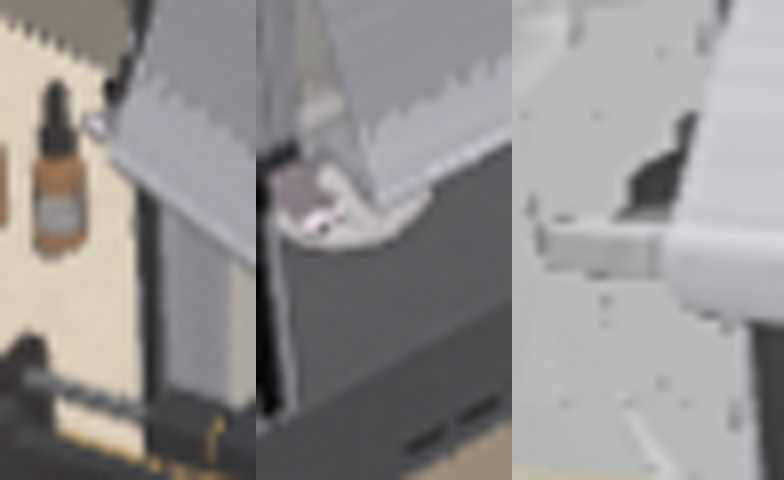

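The wrist crop has the blade face centred on row 250. The nose centre, carried along its slope to that column, is at row ≈263, about 1.5 mm low. I give it a small nudge, then lower the hand and back off.

>>> {"fn": "carry_out", "kwargs": {"targets": [{"tx":0.1,"ty":0,"tz":0,"ax":0,"ay":0,"az":0},{"tx":0.2,"ty":0,"tz":0,"ax":0,"ay":0,"az":0},{"tx":0.2,"ty":0,"tz":0,"ax":0,"ay":0,"az":0}]}}

```text
clock: 8.22
tool_pos: [548.8, -74.8, 272.6]
ee_rot: [[-0.093, 0.279, 0.956], [-0.028, -0.96, 0.278], [0.995, -0.001, 0.097]]
wrist_force: [2.4, 0.5, -1.7]
width: 0.5
finger_force: 1.3
```

>>> {"fn": "carry_out", "kwargs": {"targets": [{"tx":-0.4,"ty":0,"tz":0,"ax":0,"ay":0,"az":0},{"tx":-1.2,"ty":0,"tz":-0.1,"ax":0,"ay":0,"az":0},{"tx":-2,"ty":0,"tz":-0.2,"ax":0,"ay":0,"az":0},{"tx":-3,"ty":0,"tz":-0.3,"ax":0,"ay":0,"az":0},{"tx":-4,"ty":0,"tz":-0.4,"ax":0,"ay":0,"az":0}]}}

```text
clock: 8.63
tool_pos: [548.8, -75.1, 232.2]
ee_rot: [[-0.094, 0.279, 0.956], [-0.028, -0.96, 0.278], [0.995, -0.001, 0.099]]
wrist_force: [0.4, -0.1, -0.4]
width: 0.2
finger_force: 0.0
```

>>> {"fn": "carry_out", "kwargs": {"targets": [{"tx":-0.6,"ty":-0.6,"tz":-1,"ax":0,"ay":0,"az":0},{"tx":-1.2,"ty":-1.2,"tz":-2,"ax":0,"ay":0,"az":0},{"tx":-1.8,"ty":-1.8,"tz":-3.2,"ax":0,"ay":0,"az":0},{"tx":-2.4,"ty":-2.4,"tz":-4.5,"ax":0,"ay":0,"az":0},{"tx":-3,"ty":-2.8,"tz":-5.5,"ax":0,"ay":0,"az":0}]}}

```text
clock: 9.05
tool_pos: [489.4, -61.4, 196.3]
ee_rot: [[-0.093, 0.28, 0.956], [-0.029, -0.96, 0.278], [0.995, -0.002, 0.097]]
wrist_force: [0.2, 0.4, -1.0]
width: 0.1
finger_force: 0.0
```

Run:
```python
from h import *
s=log();print(s['clock'],s['tool_pos'],s['wrist_force'])
ims={c:vision.get_image(c) for c in('scene','side','wrist')}
m=vision.camera_model('wrist');a,b=proj(m,[560,72,288]),proj(m,MID+130*hy+[0,0,144]);print(a,b)
np.save('w.npy',a)
x,y=int(max(a[0]-20,0)),int(max(a[1]-30,0));print(x,y)
def crop(c,x,y,w,h,k): return cv2.resize(ims[c][y:y+h,x:x+w,::-1],(w*k,h*k),interpolation=cv2.INTER_CUBIC)
cv2.imwrite('pics/c5.png',np.hstack([crop('scene',212,135,32,60,8),crop('side',212,160,32,60,8),crop('wrist',x,y,34,60,8)]))
for t in('tape_roll','vial','stopper'): print(t,[np.round(k['centre']) for c in('scene','side') for k in vision.search_frame(t,c)[:1]])
```

```text
9.05 [489.41840277 -61.43715521 196.25734747] [ 0.2395635   0.39193992 -0.95977751]
[147.78533937 110.93726637] [162.26392835 109.7406646 ]
127 80
tape_roll [array([601., 169.,  23.]), array([609., 182.,  25.])]
vial [array([ 503., -397.,   51.]), array([ 506., -387.,   50.])]
stopper []
```

View pics/c5.png

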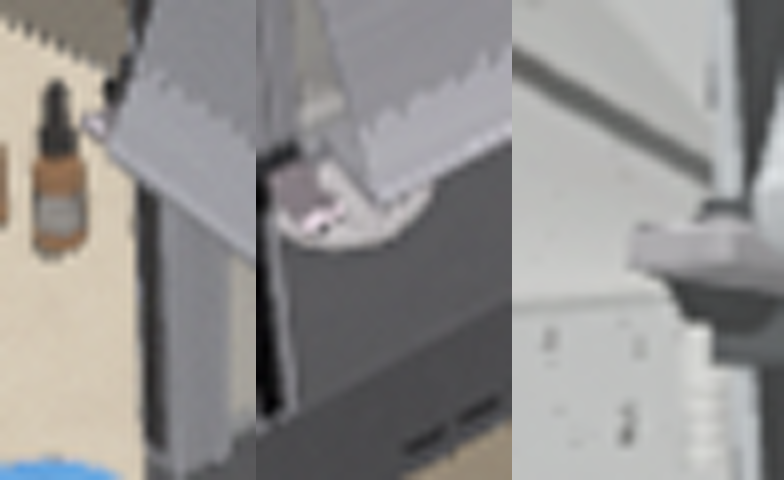

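The crop shows the blade, front face centred near (690,248), but the nose is cut off at the right. I take one wider last crop.

Run:
```python
from h import *
im=vision.get_image('wrist');cv2.imwrite('pics/c6.png',cv2.resize(im[80:140,130:210,::-1],(800,600),interpolation=cv2.INTER_CUBIC))
```

```text
(no output)
```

View pics/c6.png

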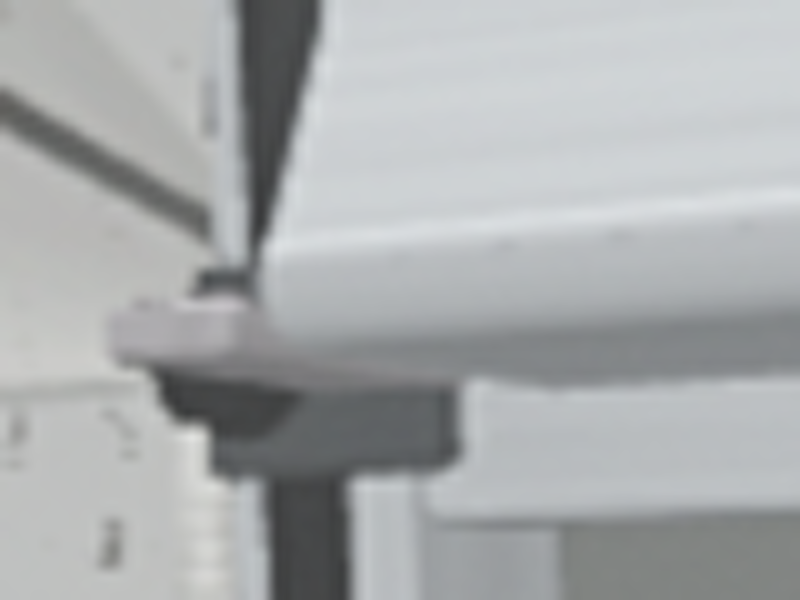

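Run:
```python
from h import *
m=vision.camera_model('wrist');c=lambda u,v:((u+.5)/10-.5+130,(v+.5)/10-.5+80)
for n,u,v in(('nose top',270,245),('nose c',270,296),('nose bot',270,345),('bl top',175,302),('blade c',175,333),('bl bot',175,364)): print(n,onplane(m,c(u,v)).round(1))
```

```text
nose top [558.2  59.7 294.8]
nose c [558.3  60.1 290. ]
nose bot [558.4  60.5 285.3]
bl top [560.6  73.  290.2]
blade c [560.7  73.3 287.2]
bl bot [560.7  73.5 284.2]
```

The last view puts the nose centre at z≈290 and the blade at z≈287, 3 mm apart with 8 mm allowed. The hand is clear and the tape and vial have not moved. I hand in.

```bash
python3 -c "
from plant import r
print(r.hand_in())"
```

```text
the job is handed in; nothing more can be done
None
```

I pushed the sash up from beneath its lip with closed fingertips and left it about 3 mm above the marker blade by my last measurement (8 mm allowed). The hand is clear, the tape roll and vial had not moved, the stopper was not re-detected at the end, and the job is handed in with no verdict returned.

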